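# Stop, close the guard and reset a ring polisher at a jewellery stall

## Task

Make the little ring polisher ready to run: push its red mushroom stop button in until it latches and let go of it, then, with the stop still latched, push the orange-framed clear guard to the left along its rail until it is fully home in front of the buffing wheel, and last turn the stop button clockwise by its wings so that it springs back out. Nothing is to be picked up: leave the goods standing around the machine where they are.

Things in the scene. Friction and masses are not known exactly. Their poses are not given: they have to be found in the camera images.
- polisher: Fixed grey bench polisher, slab 280 (x) x 360 (y) x 40 mm high; origin at the centre of its underside, x away from the robot, y left, z up; turned up to 0.3 rad. In its frame: yellow stop housing 60 x 60 mm, top at z = 58 mm, at x -100, y -100; guard rail along y at x +30; behind the rail a motor and a cream wheel, up to 128 mm high. The pink box stands near x -85, y +100.
- stop_axis (a point): Top centre of the red stop button, on its upright axis (88 mm above the table when out); goes in and out with it. Round cap 42 mm across, 18 mm thick; two opposite wings, along polisher +y and -y at rest, reach 48 mm from the axis, 12 mm wide, 14 mm high, top 3 mm and underside 17 mm below this point. Below them is free air down to the housing (z = 58 mm).
- stop_wing (a point): A point in the middle of one wing (the left one, +y of the polisher), 38 mm from the button's axis and half-way up the wing; it moves and turns with the button.
- stop (a joint): How far the stop button is pressed in, m: 0 out, 0.010 at the bottom. Sprung outwards, 2 N rising to about 5 N, with a catch on the way; 8 N is enough. Pressed to the bottom and let go, it stays caught at about 0.007; pressed less, it comes back out.
- stop_twist (a joint): How far the stop button is twisted, rad: 0 at rest, growing clockwise seen from above, end stop at 0.8; a light spring turns it back. With the button caught in, turning past about 0.3 lets it jump out (about 1 N on a wing's end). Pushing the left (+y) wing away from the robot turns it clockwise.
- guard (a joint): How far the guard has slid, m: starts at 0 to 0.035 (open, right of the wheel), fully home at 0.100 against its stop. It slides along the polisher's +y (left), takes about 1.5 N to push and stays where it is left.
- guard_tab (a point): Middle of the guard's orange upright tab, 12 mm below its top. The tab is 30 mm (polisher x) by 12 mm (y) and 40 mm high, 132 to 172 mm above the table, on the middle of the guard's top bar, and free on both sides. The guard below it is a clear panel 116 mm wide (y), 16 mm thick.
- box_pink: Bystander: open pink ring box, 60 by 60 by 36 mm, loose on the polisher's slab, origin at the centre of its underside.
- box_white: Bystander: open white ring box, 60 by 60 by 36 mm, loose on the table, origin at the centre of its underside.
- ring_cone: Bystander: cream ring cone, 83 mm high on a 52 mm foot, loose, origin at the centre of its underside.
- polish_jar: Bystander: amber jar with a steel cap, 52 mm across, 55 mm high, loose, origin at the centre of its underside.
- pin_cup: Bystander: blue cup, 68 mm across, 75 mm high, loose, origin at the centre of its underside.
- mirror: Bystander: purple hand mirror lying flat, disc 110 mm across, 10 mm thick, handle 100 mm long; origin under the disc's centre.

How it is judged:
On the way, in this order (a step that is already met when the one before it is completed fails the run):
1. the stop button is caught in, not touched, while the guard is still open (value of joint stop above 0.005 m and contact force between each of the arm, the fingers and polisher below 0.3 N and value of joint guard below 0.06 m), for 0.2 s.
2. the guard is fully home while the stop button is still in (value of joint guard above 0.095 m and value of joint stop above 0.005 m), for 0.2 s.
3. the stop button has been released and is out (value of joint stop below 0.002 m), for 0.2 s.
At the end, for the whole second after the job is handed in: The stop button is out (within 2 mm) and turned back (under 0.15 rad), the guard is home within 5 mm, and every bystander is within 20 mm of where it stood (value of joint stop below 0.002 m and value of joint guard above 0.095 m and value of joint stop_twist below 0.15 rad and distance of each of box_pink, box_white, ring_cone, polish_jar, pin_cup, mirror from where it was at the start of the episode below 0.02 m); the robot touches nothing.
It fails at once if a bystander is moved, lifted or knocked over (more than 20 mm) (distance of any of box_pink, box_white, ring_cone, polish_jar, pin_cup, mirror from where it was at the start of the episode above 0.02 m).
It also fails if it takes over 54 s, if anything falls off the work surface, if the arm or the gripper's body presses on something with over 40 N, if the wrist force passes 120 N, or if a joint passes its speed limit or range.

## Robot

A 6-joint arm with a two-finger parallel gripper is mounted at the origin on the work surface. World frame = base frame: x ahead of the robot, y to its left, z up, the work surface at z = 0. Lengths are in m, angles in rad, forces in N, time in s.
With the tool pointing down it reaches from about 0.275 to 0.825 m from the base axis. Payload 4.9 kg.
Tool frame: the origin (TCP) lies midway between the tips of the shut fingers; the grasp point (between the pads) lies 19 mm behind it (bot.grip_depth is the distance from the TCP to the grasp point, in m); y points along the fingers, x is the direction in which the jaws open and shut, and the axes are right-handed (so a half turn about y gives the same grasp; the last joint's range is limited). The gripper opens to 85 mm and grips with 20 to 120 N. Pads are 22 mm wide; open, the fingers measure 114 mm over their backs; the gripper's body (76 mm by 85 mm) begins 54 mm behind the grasp point. The pads swing forward as they close: fully open they stand 13 mm farther back than shut.
Start: joints at [1.116, 0.326, -0.193, 1.052, 0, 1.437], TCP at [0.173, 0.522, 0.231] pointing down, gripper open.
Joint ranges: [-2.65, 2.65], [-0.97, 1.79], [-1.3, 1.35], [-1.93, 2.1], [-1.47, 1.37], [-3.14, 3.14]. Speed limits (rad/s): [2.57, 2.57, 3.14, 3.14, 3.14, 3.14].

## Interface

Orientations are given as a unit quaternion [w, x, y, z].
In Python, from cell import bot gives the robot as it stands. Calls block until the motion is done:
- bot.move_pose(position, orientation): joint-space move of the TCP to a pose.
- bot.move_linear(position, speed=0.15, rotation=None, until_force=None): straight line of the TCP; rotation=None keeps the orientation; speed is the mean speed in m/s. With until_force (N) it stops when the force on the tool has changed by that much, and returns True; else False.
- bot.goto_joints(angles): joint-space move.
- bot.set_gripper(opening, grasp_force=None): opening from 0.0 (shut) to 1.0 (fully open); grasp_force is the grip in N (None keeps the last); returns when the fingers have stopped.
- bot.wait(seconds).
- bot.solve_ik(position, orientation): joint angles nearest the present ones, or None.
- bot.camera(name): name is "scene" or "top" or "wrist"; returns the picture (384x512x3 uint8, red, green, blue); there is no depth.
- bot.calibration(name): a dict with "mtx" (3x3 intrinsics, pixels), "extrinsics" (4x4, takes a point from world to camera coordinates); the wrist camera has in their place "hand_eye" (4x4, takes a point from camera to tool coordinates, whose origin is the TCP and whose axes are the tool frame's). Camera axes: x right, y down, z forward; pixel columns grow to the right and rows downward; lengths in m; the calibration is good to about 2 mm. A picture is of the moment at which its call begins: read the wrist's pose just before it. calibration takes no time and is no camera call.
A pose or a line that the arm cannot do raises bot.PlanningError and nothing moves.
- bot.close_job(): hands the job in, once; it reports no verdict.
Trained networks look in the newest picture that a camera, given by its name, has taken for a name from the list of things; names that differ only in an ending like _2 or _b are one class to them, and where a whole thing is asked for, a point or a joint stands for the part that bears it (a point fixed in the world has none). Each returns a list of dicts, best first, with "confidence" (0 to 1); they miss things now and then, are a little off and sometimes report something else, mostly with a low value. They report only what shows in the picture. A call takes as long as a camera call.
- bot.search_frame(camera, thing): "bbox" ([left, top, width, height] in pixels, round what is visible of it).
Readings, each from a call of its own:
- bot.read_clock(): time.
- bot.read_joint_positions(): joint angles.
- bot.read_joint_vel(): joint speeds.
- bot.read_joint_efforts(): joint torques, N m.
- bot.read_position(): TCP position.
- bot.read_tool_rot(): TCP orientation.
- bot.read_ft_force(): force on the tool from outside, world axes, zero at the start.
- bot.read_moment(): the same for the moment, N m.
- bot.read_gripper_width(): opening from 0.0 (shut) to 1.0 (fully open).
Only numpy, scipy, OpenCV 4.12 (cv2) and the standard library are available. Lean on these libraries where they do the work, as an engineer would, in place of code of your own. Each camera call takes 0.05 s, during which the arm holds its last target.

## Working session

There is one attempt and no reset: what is moved stays moved. The work goes in short steps, each a Python script; the robot and the scene stay as the last script left them, time stands still between calls to the robot, and variables do not carry over. Pictures are saved under pics/ and viewed, and the job is handed in when it is done.

```bash
mkdir -p pics; ls; python3 - <<'E'
from cell import bot
import cv2, numpy as np
np.set_printoptions(precision=4,suppress=True)
for c in ["scene","top"]:
    im=bot.camera(c); cv2.imwrite(f"pics/{c}0.png",im[:,:,::-1])
    k=bot.calibration(c); print(c,k["mtx"],k["extrinsics"])
    for t in ["polisher","stop_axis","stop_wing","guard_tab","guard","box_pink","box_white","ring_cone","polish_jar","pin_cup","mirror"]:
        r=bot.search_frame(c,t); print(t,[(d["bbox"],round(d["confidence"],2)) for d in r[:2]])
print(bot.read_clock(), bot.read_tool_rot(), bot.read_position())
E
```

```text
pics
scene [[478.9411   0.     258.657 ]
 [  0.     478.9411 190.245 ]
 [  0.       0.       1.    ]] [[ 0.5946  0.8038  0.018  -0.2605]
 [ 0.4994 -0.3516 -0.7918 -0.1878]
 [-0.6302  0.4798 -0.6105  1.8416]
 [ 0.      0.      0.      1.    ]]
polisher [([228.6, 173.0, 149.2, 90.9], 0.61)]
stop_axis [([243.1, 184.8, 25.3, 15.4], 0.73)]
stop_wing [([242.6, 183.8, 28.0, 11.9], 0.53)]
guard_tab [([289.4, 178.8, 29.5, 34.8], 0.9), ([329.9, 134.6, 20.2, 24.4], 0.51)]
guard [([283.3, 180.5, 37.6, 30.1], 0.96)]
box_pink [([296.0, 169.7, 26.2, 21.2], 0.85)]
box_white [([141.8, 280.2, 33.2, 37.0], 0.66)]
ring_cone [([391.5, 168.8, 16.1, 20.1], 0.65)]
polish_jar [([129.8, 223.6, 20.0, 19.0], 0.87)]
pin_cup [([328.5, 136.9, 20.6, 20.7], 0.59)]
mirror [([44.3, 252.7, 81.5, 30.5], 0.85)]
top [[390.3819   0.     250.6136]
 [  0.     390.3819 186.8213]
 [  0.       0.       1.    ]] [[ 0.0191 -0.9996 -0.0203 -0.0497]
 [-0.99   -0.0161 -0.1402  0.5414]
 [ 0.1398  0.0227 -0.9899  1.3946]
 [ 0.      0.      0.      1.    ]]
polisher [([174.6, 134.4, 105.2, 85.2], 0.57), ([214.6, 154.7, 33.1, 18.5], 0.41)]
stop_axis [([239.7, 201.8, 24.8, 10.8], 0.63), ([215.3, 154.6, 34.1, 14.7], 0.36)]
stop_wing [([237.0, 198.7, 27.2, 14.2], 0.62)]
guard_tab [([173.8, 132.8, 106.1, 86.5], 0.63), ([214.0, 155.9, 32.1, 16.2], 0.53)]
guard [([217.3, 157.5, 29.9, 14.1], 0.51), ([238.6, 200.2, 25.7, 10.4], 0.17)]
box_pink [([121.3, 149.8, 14.5, 12.8], 0.45)]
box_white [([354.7, 156.5, 23.3, 19.6], 0.74)]
ring_cone [([191.7, 186.5, 16.9, 16.3], 0.55), ([120.1, 149.6, 15.0, 15.4], 0.49)]
polish_jar [([339.8, 226.3, 16.3, 11.9], 0.48), ([238.8, 201.3, 27.9, 10.5], 0.33)]
pin_cup [([119.9, 213.4, 21.8, 21.9], 0.65)]
mirror [([365.6, 203.2, 59.8, 34.9], 0.83), ([241.4, 198.7, 23.9, 13.6], 0.66)]
1.2 [-0.5734  0.5734  0.4137 -0.4137] [0.1734 0.5219 0.2313]
```

View images.

```bash
python3 - <<'E'
import cv2
a=cv2.imread("pics/top0.png")[120:250,100:260]; cv2.imwrite("pics/top0c.png",cv2.resize(a,None,fx=4.6,fy=4.6,interpolation=cv2.INTER_CUBIC))
a=cv2.imread("pics/scene0.png")[120:280,210:410]; cv2.imwrite("pics/scene0c.png",cv2.resize(a,None,fx=3.7,fy=3.7,interpolation=cv2.INTER_CUBIC))
E
```

```text
(no output)
```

View pics/top0c.png

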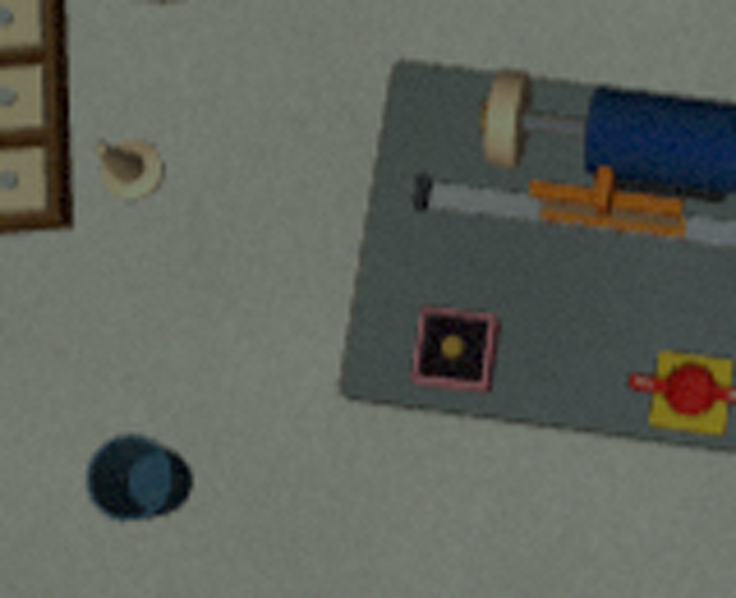

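View pics/scene0c.png

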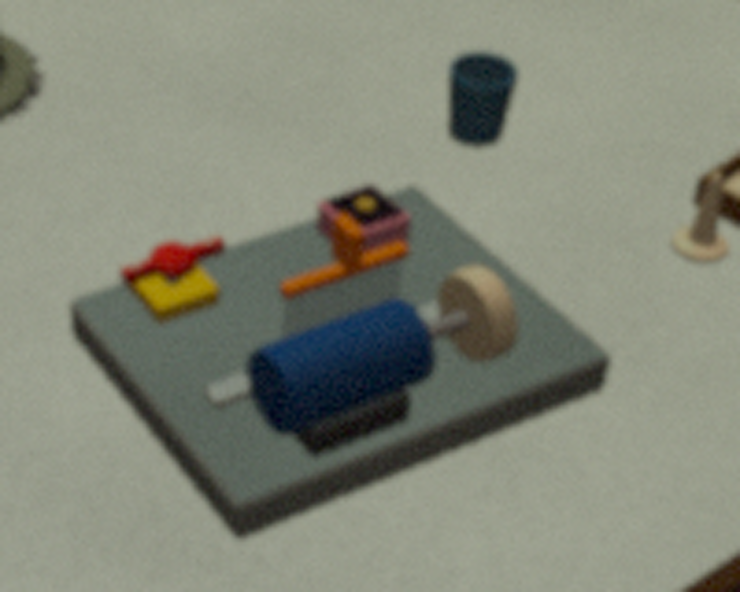

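View pics/top0.png

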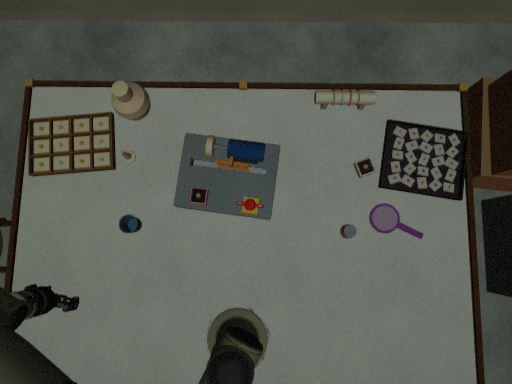

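```bash
cat > h.py <<'E'
from cell import bot
import cv2, numpy as np
from scipy.spatial.transform import Rotation as R
np.set_printoptions(precision=4,suppress=True)
def quat(yaw):  # tool y down, tool x horizontal at angle yaw
    x=np.array([np.cos(yaw),np.sin(yaw),0]); y=np.array([0,0,-1.]); z=np.cross(x,y)
    q=R.from_matrix(np.c_[x,y,z]).as_quat(); return [q[3],q[0],q[1],q[2]]
def cam_pose(name,p=None,q=None):
    k=bot.calibration(name)
    if name!="wrist":
        E=np.array(k["extrinsics"]); return np.array(k["mtx"]),E
    T=np.eye(4); T[:3,:3]=R.from_quat([q[1],q[2],q[3],q[0]]).as_matrix(); T[:3,3]=p
    return np.array(k["mtx"]),np.linalg.inv(T@np.array(k["hand_eye"]))
def back(K,E,uv,z):
    d=E[:3,:3].T@np.linalg.inv(K)@np.array([uv[0],uv[1],1.]); c=-E[:3,:3].T@E[:3,3]
    return c+d*(z-c[2])/d[2]
def proj(K,E,P):
    P=np.atleast_2d(P); c=P@E[:3,:3].T+E[:3,3]; c=c@K.T; return c[:,:2]/c[:,2:]
E
python3 - <<'E'
from h import *
K,E=cam_pose("top")
im=cv2.imread("pics/top0.png").astype(int); b,g,r=im[...,0],im[...,1],im[...,2]
sub=np.zeros(r.shape,bool); sub[130:222,170:285]=1
for n,m,z in [("red",(r>90)&(g<60)&(b<60)&sub,.085),("yel",(r>90)&(g>80)&(b<60)&sub,.058),("orange",(r>110)&(g>50)&(g<110)&(b<50)&sub,.13)]:
    v,u=np.nonzero(m); print(n,len(u),u.mean(),v.mean(),back(K,E,(u.mean(),v.mean()),z))
for uv in [(185.9,133),(174.6,206.5),(280,145),(273,218)]: print(back(K,E,uv,.04))
print(back(K,E,((185.9+174.6+280+273)/4,(133+206.5+145+218)/4),.04))
# tab top
print(back(K,E,(100+604/4.6,120+180/4.6),.172))
w=bot.calibration("wrist"); print(w)
for y in [0,np.pi,1.57,-1.57]: print(y,bot.solve_ik([0.45,-.03,.4],quat(y)))
E
```

```text
red 139 247.69064748201438 199.97122302158274 [ 0.4885 -0.0318  0.085 ]
yel 153 245.96732026143792 202.5032679738562 [ 0.4821 -0.0249  0.058 ]
orange 179 237.65921787709496 177.50837988826817 [0.5608 0.003  0.13  ]
[0.7417 0.2064 0.04  ]
[0.4648 0.236  0.04  ]
[ 0.7005 -0.1463  0.04  ]
[ 0.4293 -0.1233  0.04  ]
[0.5822 0.0425 0.04  ]
[0.6161 0.0235 0.172 ]
{'mtx': array([[313.7264,   0.    , 257.3569],
       [  0.    , 313.7264, 186.8287],
       [  0.    ,   0.    ,   1.    ]]), 'hand_eye': array([[ 1.    , -0.001 , -0.0005,  0.    ],
       [ 0.0001, -0.3179,  0.9481, -0.1421],
       [-0.0011, -0.9481, -0.3179,  0.083 ],
       [ 0.    ,  0.    ,  0.    ,  1.    ]])}
0 [-0.2305  0.0794 -0.0783  1.4131  0.      1.3403]
3.141592653589793 [-0.2305  0.0794 -0.0783  1.4131  0.     -1.8013]
1.57 [-0.2305  0.0794 -0.0783  1.4131  0.     -0.2297]
-1.57 [-0.2305  0.0794 -0.0783  1.4131  0.      2.9103]
```

```bash
python3 - <<'E'
from h import *
bot.move_pose([0.45,0.01,0.36],quat(1.46))
bot.set_gripper(0.0)
p=bot.read_position();q=bot.read_tool_rot()
im=bot.camera("wrist"); cv2.imwrite("pics/w1.png",im[:,:,::-1]); np.savez("w1.npz",p=p,q=q,im=im)
for t in ["polisher","stop_axis","stop_wing","guard_tab","guard","box_pink"]:
    r=bot.search_frame("wrist",t); print(t,[(d["bbox"],round(d["confidence"],2)) for d in r[:2]])
print(p,q,bot.read_clock(),bot.read_ft_force())
E
```

```text
polisher [([175.9, 128.6, 238.8, 164.0], 0.79)]
stop_axis [([192.1, 151.0, 71.4, 27.8], 0.92)]
stop_wing [([190.7, 151.7, 69.8, 26.3], 0.59)]
guard_tab [([269.5, 236.1, 57.0, 37.1], 0.69)]
guard [([272.6, 232.9, 54.5, 39.4], 0.9)]
box_pink [([331.2, 146.8, 52.5, 44.0], 0.62)]
[0.45 0.01 0.36] [-0.5269  0.5269  0.4715 -0.4715] 4.45 [-0.5889 -0.4526  0.0036]
```

View pics/w1.png

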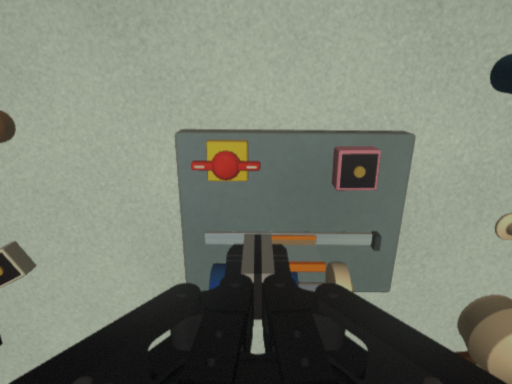

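```bash
python3 - <<'E'
from h import *
from scipy.optimize import least_squares
d=np.load("w1.npz"); K,E=cam_pose("wrist",d["p"],d["q"]); im=d["im"].astype(int); r,g,b=im[...,0],im[...,1],im[...,2]
S=np.zeros(r.shape,bool); S[135:190,185:268]=1
red=(r>90)&(g<60)&(b<60)&S; yel=(r>110)&(g>90)&(b<60)&S
for n,m in [("red",red),("yel",yel)]:
    v,u=np.nonzero(m); print(n,len(u),u.min(),u.max(),v.min(),v.max(),u.mean(),v.mean())
red_uv=[(u:=np.nonzero(red))[1].mean(),u[0].mean()]
print(back(K,E,red_uv,.081))
yb=np.nonzero(yel); yext=[(yb[1].min()+yb[1].max()+0)/2,(yb[0].min()+yb[0].max())/2]; print(back(K,E,yext,.058))
cs=[((179,131),(-.14,-.18)),((411,133),(-.14,.18)),((392,292),(.14,.18))]
def f(x):
    c,s=np.cos(x[2]),np.sin(x[2]); out=[]
    for uv,l in cs:
        out+=list(proj(K,E,[x[0]+c*l[0]-s*l[1],x[1]+s*l[0]+c*l[1],.04])[0]-uv)
    return out
for uv,l in cs: print(l,back(K,E,uv,.04))
s=least_squares(f,[.584,.043,-.11]); print(s.x,s.fun)
x,y,t=s.x; M=np.array([[np.cos(t),-np.sin(t)],[np.sin(t),np.cos(t)]])
print("stop",M@[-.1,-.1]+[x,y])
# orange bar lower/tab; K
a=cv2.resize(d["im"][120:300,170:420,::-1],None,fx=3.2,fy=3.2,interpolation=cv2.INTER_CUBIC); cv2.imwrite("pics/w1c.png",cv2.convertScaleAbs(a,alpha=1.5))
E
```

```text
red 873 191 259 152 179 225.22107674684995 165.08132875143184
yel 853 206 247 140 180 227.58382180539274 155.3728018757327
[ 0.4713 -0.037   0.081 ]
[ 0.4697 -0.0372  0.058 ]
(-0.14, -0.18) [ 0.4229 -0.1025  0.04  ]
(-0.14, 0.18) [0.4638 0.2356 0.04  ]
(0.14, 0.18) [0.7407 0.2145 0.04  ]
[ 0.583   0.0507 -0.1156] [-6.3124  0.9569  6.8884 -0.1464 -0.6821  1.0937]
stop [ 0.4722 -0.0371]
```

View pics/w1c.png

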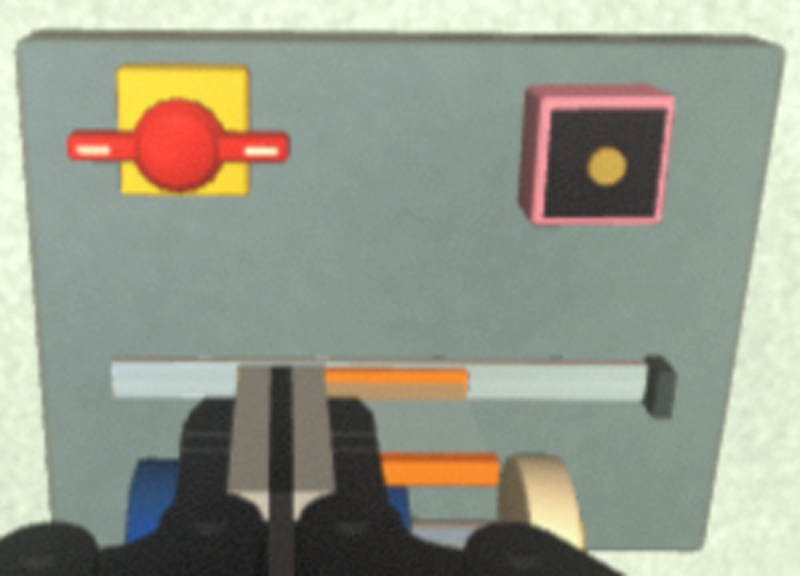

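```bash
python3 - <<'E'
from h import *
Q=quat(1.458); s=[.471,-.037]
bot.move_pose(s+[.14],Q)
bot.move_linear(s+[.095],speed=.1)
print(bot.read_ft_force())
print(bot.move_linear(s+[.073],speed=.02,until_force=14))
print(bot.read_position(),bot.read_ft_force())
bot.move_linear(s+[.13],speed=.1)
bot.wait(.3)
bot.move_pose([.40,-.10,.34],Q)
p=bot.read_position();q=bot.read_tool_rot()
im=bot.camera("wrist"); cv2.imwrite("pics/w2.png",im[:,:,::-1]); np.savez("w2.npz",p=p,q=q,im=im)
for t in ["stop_axis","guard_tab","guard"]:
    r=bot.search_frame("wrist",t); print(t,[(d["bbox"],round(d["confidence"],2)) for d in r[:2]])
print(p,bot.read_clock(),bot.read_ft_force())
E
```

```text
[ 0.1568 -0.1646  0.1304]
True
[ 0.4713 -0.0371  0.078 ] [-1.2873  0.6684  8.2293]
stop_axis [([273.2, 180.9, 70.8, 28.7], 0.77), ([31.0, 137.6, 55.1, 40.2], 0.47)]
guard_tab [([315.9, 262.2, 96.6, 51.0], 0.77)]
guard [([316.3, 257.0, 100.1, 51.5], 0.68)]
[ 0.3999 -0.0998  0.3389] 8.875 [-0.113  -0.6352  0.1746]
```

View pics/w2.png

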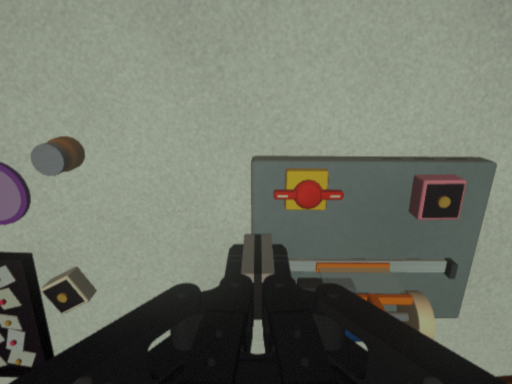

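```bash
python3 - <<'E'
from h import *
im=bot.camera("scene"); cv2.imwrite("pics/s1.png",im[:,:,::-1])
K,E=cam_pose("scene")
def red(im):
    r,g,b=[im[...,i].astype(int) for i in (2,1,0)]; m=(r>90)&(g<60)&(b<60); m[:, :235]=0; m[:,275:]=0; m[:175]=0; m[205:]=0
    v,u=np.nonzero(m); return len(u),u.mean(),v.mean(),v.min(),v.max()
print(red(cv2.imread("pics/scene0.png")),red(cv2.imread("pics/s1.png")))
print(proj(K,E,[[.471,-.037,.088],[.471,-.037,.081]]))
a=cv2.imread("pics/s1.png")[140:260,220:400]; cv2.imwrite("pics/s1c.png",cv2.resize(a,None,fx=4.4,fy=4.4,interpolation=cv2.INTER_CUBIC))
d=np.load("w2.npz"); K,E=cam_pose("wrist",d["p"],d["q"])
a=d["im"][230:330,300:470,::-1]; cv2.imwrite("pics/w2c.png",cv2.convertScaleAbs(cv2.resize(a,None,fx=4.5,fy=4.5,interpolation=cv2.INTER_CUBIC),alpha=1.5))
E
```

```text
(100, np.float64(256.33), np.float64(190.0), np.int64(186), np.int64(194)) (106, np.float64(256.45283018867923), np.float64(191.74528301886792), np.int64(188), np.int64(196))
[[255.8598 187.2254]
 [255.827  189.0308]]
```

View pics/w2c.png

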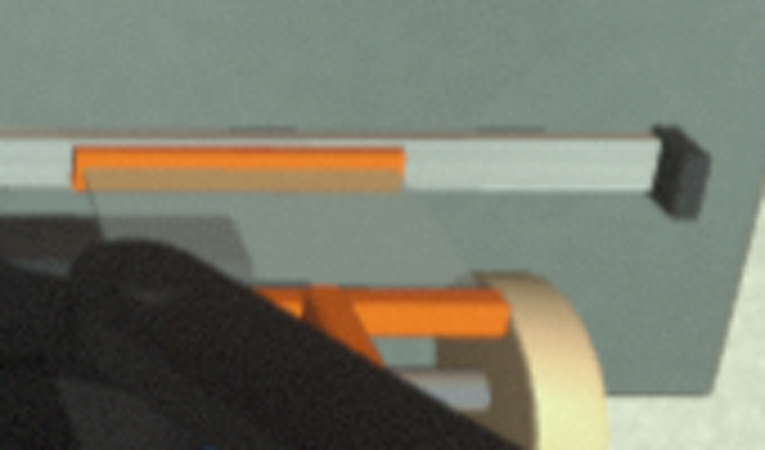

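View pics/s1c.png

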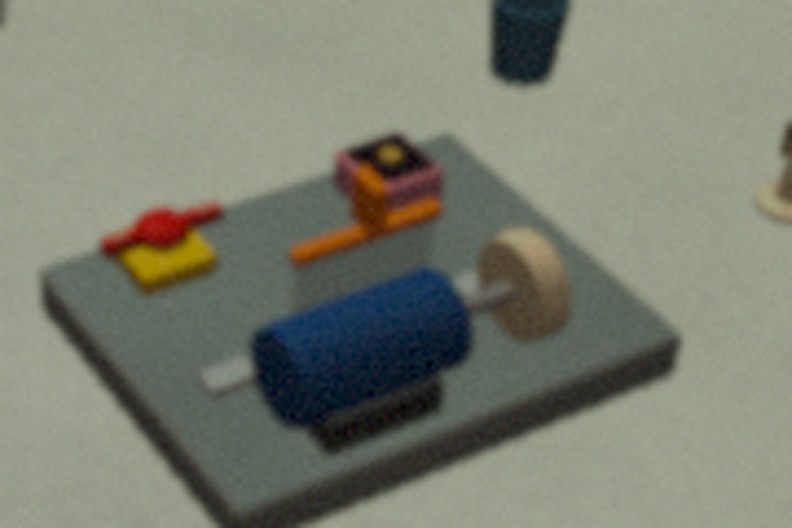

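```bash
python3 - <<'E'
from h import *
d=np.load("w2.npz"); K,E=cam_pose("wrist",d["p"],d["q"])
t=-.113; M=np.array([[np.cos(t),-np.sin(t)],[np.sin(t),np.cos(t)]]); C=np.array([.471,-.037])-M@[-.1,-.1]
def w(u,v,z,n):
    P=back(K,E,(u,v),z); print(n,P,"pol",M.T@(P[:2]-C))
w(300+305/4.5,230+290/4.5,.132,"tab base right front")
w(300+345/4.5,230+290/4.5,.132,"tab base left front")
w(300+508/4.5,230+290/4.5,.132,"bar left end")
w(300+404/4.5,230+150/4.5,.06,"low bar left end, guess z"); w(300+72/4.5,230+150/4.5,.06,"low bar right end")
w(300+655/4.5,230+190/4.5,.05,"rail")
K,E=cam_pose("scene")
for n,u,v,z in [("tab top",220+372/4.4,140+168/4.4,.172),("bar l",220+440/4.4,140+205/4.4,.132),("bar r",220+292/4.4,140+252/4.4,.132)]: w(u,v,z,n)
E
```

```text
tab base right front [0.5996 0.025  0.132 ] pol [ 0.0208 -0.0239]
tab base left front [0.6009 0.0367 0.132 ] pol [ 0.0208 -0.0122]
bar left end [0.6064 0.0844 0.132 ] pol [0.0208 0.0359]
low bar left end, guess z [0.6041 0.0826 0.06  ] pol [0.0188 0.0338]
low bar right end [ 0.5912 -0.0304  0.06  ] pol [ 0.0187 -0.0799]
rail [0.6375 0.1753 0.05  ] pol [0.0415 0.1298]
tab top [0.6051 0.0362 0.172 ] pol [ 0.025  -0.0121]
bar l [0.6234 0.0845 0.132 ] pol [0.0377 0.0379]
bar r [ 0.6055 -0.0285  0.132 ] pol [ 0.0327 -0.0764]
```

```bash
cat >> h.py <<'E'
T=-.113; M=np.array([[np.cos(T),-np.sin(T)],[np.sin(T),np.cos(T)]]); C=np.array([.471,-.037])-M@[-.1,-.1]
def W(x,y,z): return list(C+M@[x,y])+[z]
Q=quat(T+np.pi/2)
E
python3 - <<'E'
from h import *
bot.move_pose(W(.03,-.07,.23),Q)
bot.move_linear(W(.03,-.07,.146),speed=.12)
print("c",bot.read_ft_force())
hit=bot.move_linear(W(.03,.085,.146),speed=.05,until_force=10)
p=np.array(bot.read_position()); print(hit,p,M.T@(p[:2]-C),bot.read_ft_force(),bot.read_clock())
bot.wait(.3)
im=bot.camera("scene"); cv2.imwrite("pics/s2.png",im[:,:,::-1])
a=im[140:260,220:400,::-1]; cv2.imwrite("pics/s2c.png",cv2.resize(a,None,fx=4.4,fy=4.4,interpolation=cv2.INTER_CUBIC))
E
```

```text
c [ 1.1123 -0.1165  0.0144]
True [0.6171 0.0966 0.1459] [0.0301 0.0492] [ 1.3175 -1.8647  0.906 ] 12.8833
```

View pics/s2c.png

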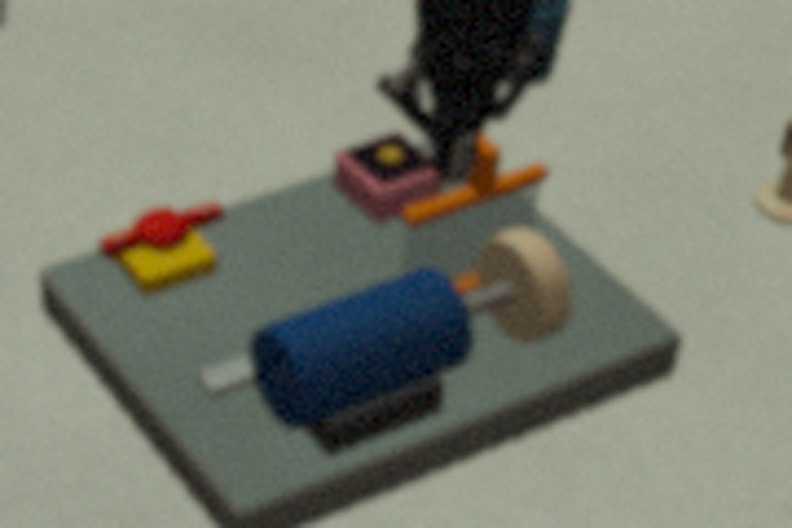

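```bash
python3 - <<'E'
from h import *
hit=bot.move_linear(W(.03,.075,.146),speed=.04,until_force=18)
p=np.array(bot.read_position()); print(hit,M.T@(p[:2]-C),bot.read_ft_force())
bot.wait(.3)
bot.move_linear(W(.03,.02,.146),speed=.1)
bot.move_linear(W(.03,.02,.22),speed=.15)
bot.move_pose(W(-.15,-.1,.3),Q)
p=bot.read_position();q=bot.read_tool_rot()
im=bot.camera("wrist"); cv2.imwrite("pics/w3.png",im[:,:,::-1]); np.savez("w3.npz",p=p,q=q,im=im)
print(bot.read_clock(),bot.read_ft_force())
E
```

```text
True [0.0295 0.0489] [ 0.4119 -3.1191  1.6781]
15.9 [-0.4036  0.609  -0.5612]
```

View pics/w3.png

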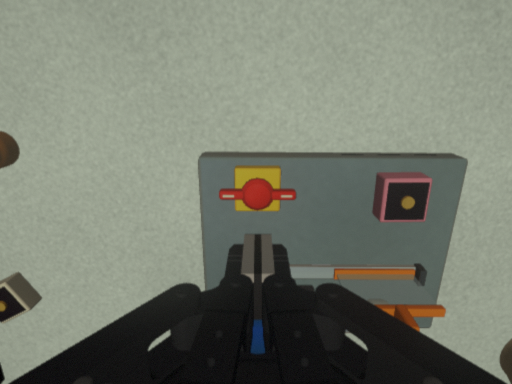

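```bash
python3 - <<'E'
from h import *
bot.move_pose(W(-.142,-.057,.15),Q)
bot.move_linear(W(-.142,-.057,.067),speed=.12)
print("c",bot.read_ft_force())
hit=bot.move_linear(W(-.0985,-.057,.067),speed=.04,until_force=10)
p=np.array(bot.read_position()); print(hit,M.T@(p[:2]-C),bot.read_ft_force())
im=bot.camera("scene"); cv2.imwrite("pics/s3.png",im[:,:,::-1])
a=im[140:260,220:400,::-1]; cv2.imwrite("pics/s3c.png",cv2.resize(a,None,fx=4.4,fy=4.4,interpolation=cv2.INTER_CUBIC))
print(bot.read_clock())
E
```

```text
c [0.1571 0.4976 0.4236]
False [-0.0988 -0.0571] [-1.9289  0.8497  0.3056]
18.7
```

View pics/s3c.png

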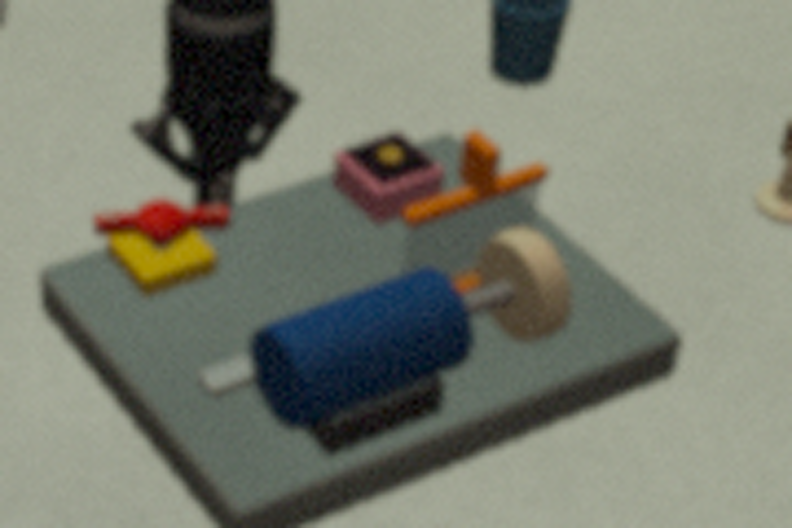

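```bash
python3 - <<'E'
from h import *
bot.wait(.3)
bot.move_linear(W(-.15,-.057,.067),speed=.06)
bot.move_linear(W(-.15,-.057,.2),speed=.15)
bot.move_pose(W(-.15,-.1,.3),Q)
p=bot.read_position();q=bot.read_tool_rot()
im=bot.camera("wrist"); cv2.imwrite("pics/w4.png",im[:,:,::-1])
im=bot.camera("scene"); cv2.imwrite("pics/s4.png",im[:,:,::-1])
def red(im):
    r,g,b=[im[...,i].astype(int) for i in (2,1,0)]; m=(r>90)&(g<60)&(b<60); m[:, :235]=0; m[:,275:]=0; m[:175]=0; m[205:]=0
    v,u=np.nonzero(m); return len(u),u.mean(),v.mean(),v.min(),v.max()
for n in ["scene0","s1","s2","s4"]: print(n,red(cv2.imread(f"pics/{n}.png")))
print(bot.read_clock())
a=im[140:260,220:400,::-1]; b=cv2.imread("pics/w4.png")
cv2.imwrite("pics/c4.png",np.hstack([cv2.resize(a,(400,267),interpolation=cv2.INTER_CUBIC),cv2.resize(b[120:320,180:480],(400,267))]))
E
```

```text
scene0 (100, np.float64(256.33), np.float64(190.0), np.int64(186), np.int64(194))
s1 (106, np.float64(256.45283018867923), np.float64(191.74528301886792), np.int64(188), np.int64(196))
s2 (105, np.float64(256.23809523809524), np.float64(191.74285714285713), np.int64(188), np.int64(196))
s4 (104, np.float64(256.4230769230769), np.float64(190.01923076923077), np.int64(186), np.int64(194))
21.6583
```

View pics/c4.png

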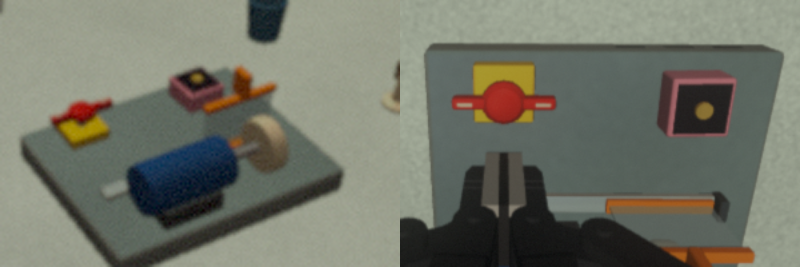

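The red centroid in the scene picture is back at row 190.0, the same as at the start. The wings lie straight again, and the guard is against its end block.

```bash
python3 - <<'E'
from cell import bot
bot.close_job()
E
```

```text
the job is handed in; nothing more can be done
```

The polisher should be ready to run: the stop was pressed and latched, the guard pushed home, and the stop twisted back out. I handed the job in at about 22 s of the allowed 54 s; no verdict is reported.

- **Stop pressed:** I pushed it with the shut fingers until the force limit stopped the arm, with the tip at z = 0.078 m, the bottom of its travel. After I let go, the button sat 1.75 px lower in the scene picture, which matches being caught about 7 mm in. It was still there when the guard reached home.
- **Guard home:** It stopped on the first push. A second push, with an 18 N limit, ended at the same place within 0.3 mm. Pictures show the guard against the rail's end block.
- **Stop released:** I turned it by its left wing, meeting only about 2 N. Afterwards the button was back at its starting row (190.0 px before and after), with the wings straight.

None of the checks failed. The joint values cannot be read directly, so all of this comes from pictures, forces and arm positions. I saw no sign that the pink box had moved. I did not measure any bystander's position, but the arm stayed above or away from all of them. At hand-in the arm was clear of everything, 0.3 m above the table.

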